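# Pass three samples on to their next lab station

### The job

Three sample vessels must each move on to their next station: the bottle from the balance to the stirrer, the conical flask from the stirrer to the light panel, and the jar from the light panel to the balance. As every station is taken, let one of them wait on the empty cork mat meanwhile; set each vessel down gently and upright in the middle of its plate, and leave the mat empty at the end. Do not knock over any vessel or shift the tube rack, the tip box or the stacked dishes.

Things in the scene. Friction and masses are not known exactly. Their poses are not given: they have to be found in the camera images.
- bottle: A closed, round vessel standing upright; its origin is the centre of its underside, its z axis points up, its yaw does not matter. Small amber glass bottle, 104 mm tall: body 54 mm in diameter up to 56 mm, shoulder up to 66 mm, neck 28 mm in diameter, white screw cap 34 mm in diameter from 78 mm to 104 mm (grip the cap from above). About 0.16 kg. Starts near the middle of the balance.
- flask: A closed, round vessel standing upright; its origin is the centre of its underside, its z axis points up, its yaw does not matter. Clear glass conical flask, 105 mm tall: 60 mm in diameter up to 10 mm, narrowing to 28 mm at 55 mm; straight neck and, from 85 mm up, a dark rubber stopper, both 28 mm in diameter (grip neck and stopper from above, around 85 mm). About 0.12 kg. Starts near the middle of the stirrer.
- jar: A closed, round vessel standing upright; its origin is the centre of its underside, its z axis points up, its yaw does not matter. Squat clear glass jar, 60 mm tall, 54 mm in diameter, with a black lid 58 mm in diameter from 42 mm to 60 mm (grip the lid from above). About 0.14 kg. Starts near the middle of the light panel.
- balance: Fixed laboratory balance with a round steel pan 100 mm in diameter, whose flat top is 46 mm above the table. Grey housing 165 by 120 mm, 38 mm high, with a small dark display in front of the pan. Origin on the table right under the centre of the pan; the housing reaches from -107 to +57 mm along its own x (display at -x, roughly towards the robot) and 60 mm either side along y.
- stirrer: Fixed magnetic stirrer with a square white ceramic plate, 104 by 104 mm, whose flat top is 46 mm above the table. Grey housing 165 by 120 mm, 40 mm high, with a black knob (top 52 mm above the table) in front of the plate. Origin on the table right under the centre of the plate; the housing reaches from -107 to +57 mm along its own x (knob at -x, roughly towards the robot) and 60 mm either side along y.
- light_panel: Fixed flat light panel, 140 by 140 mm, black frame round a square white panel 116 by 116 mm; flat top 18 mm above the table. Origin on the table under its centre.
- cork_mat: Fixed round cork mat, 110 mm in diameter, flat top 8 mm above the table; empty at the start. Origin on the table under its centre.
- tube_rack: White rack with capped glass tubes, 64 (x) by 145 (y) mm, 112 mm tall. Loose bystander, leave it where it is; origin at the centre of its underside.
- tip_box: Blue open pipette tip box, 80 (x) by 118 (y) mm, 54 mm tall. Loose bystander, leave it where it is; origin at the centre of its underside.
- dishes: Stack of three clear round flat dishes, 92 mm in diameter, 45 mm tall. Loose bystander, leave it where it is; origin at the centre of its underside.
Not all that is in view belongs to the job. Of the things shaped like the bottle, the amber glass one is meant. Several things look just like the light_panel: the one meant starts farthest to the robot's right.

How it is judged:
On the way:
1. one of the three vessels stands upright on the cork mat, let go (((horizontal distance between bottle and cork_mat below 0.03 m and z of bottle in the frame of cork_mat between 0.004 and 0.012 m and angle between bottle's own z axis and vertical below 0.1 rad and linear speed of bottle below 0.02 m/s and contact force between the fingers and bottle below 0.1 N) or (horizontal distance between flask and cork_mat below 0.03 m and z of flask in the frame of cork_mat between 0.004 and 0.012 m and angle between flask's own z axis and vertical below 0.1 rad and linear speed of flask below 0.02 m/s and contact force between the fingers and flask below 0.1 N) or (horizontal distance between jar and cork_mat below 0.03 m and z of jar in the frame of cork_mat between 0.004 and 0.012 m and angle between jar's own z axis and vertical below 0.1 rad and linear speed of jar below 0.02 m/s and contact force between the fingers and jar below 0.1 N))), for 0.2 s.
At the end, for the whole second after the job is handed in: The bottle stands on the stirrer, the flask on the light panel and the jar on the balance, each upright (within 0.1 rad), its underside on the plate's top (within 4 mm) and its centre within 15 mm of the plate's centre, released and at rest; so the cork mat is empty (horizontal distance between bottle and stirrer below 0.015 m and z of bottle in the frame of stirrer between 0.042 and 0.05 m and angle between each of bottle, flask, jar's own z axis and vertical below 0.1 rad and linear speed of each of bottle, flask, jar below 0.02 m/s and contact force between the fingers and bottle below 0.1 N and horizontal distance between flask and light_panel below 0.015 m and z of flask in the frame of light_panel between 0.014 and 0.022 m and contact force between the fingers and flask below 0.1 N and horizontal distance between jar and balance below 0.015 m and z of jar in the frame of balance between 0.042 and 0.05 m and contact force between the fingers and jar below 0.1 N); the robot touches nothing.
It fails at once if a vessel is knocked over (tilted more than 0.6 rad) (angle between any of bottle, flask, jar's own z axis and vertical above 0.6 rad).
It fails at once if the tube rack, tip box or dishes are shifted by more than 20 mm (distance of any of tube_rack, tip_box, dishes from where it was at the start of the episode above 0.02 m).
It fails at once if a vessel is dropped (falls faster than 0.7 m/s, some 25 mm, out of the fingers) ((linear speed of bottle above 0.7 m/s and contact force between the fingers and bottle below 0.1 N) or (linear speed of flask above 0.7 m/s and contact force between the fingers and flask below 0.1 N) or (linear speed of jar above 0.7 m/s and contact force between the fingers and jar below 0.1 N)).
It also fails if it takes over 112 s, if anything falls off the work surface, if the arm or the gripper's body presses on something with over 40 N, if the wrist force passes 120 N, or if a joint passes its speed limit or range.

### The arm

A 6-joint arm with a two-finger parallel gripper is mounted at the origin on the work surface. World frame = base frame: x ahead of the robot, y to its left, z up, the work surface at z = 0. Lengths are in m, angles in rad, forces in N, time in s.
With the tool pointing down it reaches from about 0.35 to 1 m from the base axis. Payload 7.1 kg.
Tool frame: the origin (TCP) lies between the finger pads; the fingertips stand 22 mm ahead of it and the grasp point (between the pads) lies 3 mm ahead of it; x points along the fingers, y is the direction in which the jaws open and shut, and the axes are right-handed (so a half turn about x gives the same grasp; the last joint's range is limited). The gripper opens to 85 mm and grips with 20 to 120 N. Pads are 22 mm wide; open, the fingers measure 114 mm over their backs; the gripper's body (76 mm by 85 mm) begins 54 mm behind the grasp point. The pads swing forward as they close: fully open they stand 13 mm farther back than shut.
Start: joints at [-1.329, 0.423, 1.63, -0, 1.089, -0.019], TCP at [0.161, -0.604, 0.253] pointing down, gripper open.
Joint ranges: [-3, 3], [-0.9, 2.11], [0.09, 2.58], [-1.31, 4.45], [0.11, 2.69], [-2.54, 2.54]. Speed limits (rad/s): [2.39, 2.39, 3.01, 3.14, 3.14, 3.14].

### API

Orientations are given as a rotation vector (axis times angle).
In Python, from rig import manip gives the robot as it stands. The module is installed in compiled form; this text tells all that it offers. Calls block until the motion is done:
- manip.move_to(position, orientation): joint-space move of the TCP to a pose.
- manip.servo_line(position, orientation=None, rate=0.15): straight line of the TCP; orientation=None keeps the orientation; rate is the mean speed in m/s.
- manip.set_joints(angles): joint-space move.
- manip.command_gripper(opening, f_grip=None): finger opening in m; f_grip is the grip in N (None keeps the last); returns when the fingers have stopped.
- manip.hold(seconds).
- manip.solve_ik(position, orientation): joint angles nearest the present ones, or None.
- manip.camera(name): name is "side" or "top" or "wrist"; returns a dict with "image" (384x512x3 uint8, red, green, blue), "fx", "fy", "cx", "cy" (pixels), "k1" (the pictures are not rectified: a ray, as slopes to the right and down, at radius r is drawn at 1 + k1 r^2 times it, then the intrinsics apply), "cam_to_world" (4x4, takes a point from camera to world coordinates); the wrist camera has in their place "mount" (4x4, takes a point from camera to tool coordinates, whose origin is the TCP and whose axes are the tool frame's). Camera axes: x right, y down, z forward; pixel columns grow to the right and rows downward; lengths in m; the calibration is good to about 2 mm. A picture is of the moment at which its call begins: read the wrist's pose just before it. There is no depth.
A pose or a line that the arm cannot do raises manip.IKError and nothing moves.
- manip.sign_off(): hands the job in, once; it reports no verdict.
Readings, each from a call of its own:
- manip.get_time(): time.
- manip.get_joint_positions(): joint angles.
- manip.get_joint_vel(): joint speeds.
- manip.get_tau(): joint torques, N m.
- manip.get_position(): TCP position.
- manip.get_ee_rot(): TCP orientation.
- manip.get_contact_force(): force on the tool from outside, world axes, zero at the start.
- manip.get_torque(): the same for the moment, N m.
- manip.get_width(): finger opening in m.
Only numpy, scipy, OpenCV 4.12 (cv2) and the standard library are available. Lean on these libraries where they do the work, as an engineer would, in place of code of your own. Each camera call takes 0.05 s, during which the arm holds its last target. There are 200 camera calls.

## Working session

There is one attempt and no reset: what is moved stays moved. The work goes in short steps, each a Python script; the robot and the scene stay as the last script left them, time stands still between calls to the robot, and variables do not carry over. Pictures are saved under pics/ and viewed, about 12 in all and at most 16, crops included, and the job is handed in when it is done.

```bash
mkdir -p pics
cat > h.py <<'E'
from rig import manip
import numpy as np, cv2
from scipy.spatial.transform import Rotation as R
def snap(n):
    if n=="wrist":
        p=np.array(manip.get_position()); r=R.from_rotvec(manip.get_ee_rot()).as_matrix()
    c=manip.camera(n)
    if n=="wrist":
        T=np.eye(4);T[:3,:3]=r;T[:3,3]=p; c["cam_to_world"]=T@np.array(c["mount"])
    return c
def save(c,f,crop=None,s=1):
    im=c["image"][:,:,::-1]
    if crop: x0,y0,x1,y1=crop; im=im[y0:y1,x0:x1]
    cv2.imwrite("pics/"+f,cv2.resize(im,None,fx=s,fy=s,interpolation=cv2.INTER_CUBIC))
def ray(c,u,v):
    d=np.array([(u-c["cx"])/c["fx"],(v-c["cy"])/c["fy"]]); s=d.copy()
    for _ in range(20): s=d/(1+c["k1"]*(s@s))
    M=np.array(c["cam_to_world"]); w=M[:3,:3]@np.array([s[0],s[1],1]); return M[:3,3],w
def pt(c,u,v,z):
    o,w=ray(c,u,v); return (o+w*(z-o[2])/w[2])
def pix(c,P):
    q=np.linalg.inv(np.array(c["cam_to_world"]))@np.append(P,1); s=q[:2]/q[2]; s=s*(1+c["k1"]*(s@s))
    return s[0]*c["fx"]+c["cx"], s[1]*c["fy"]+c["cy"]
E
python3 - <<'E'
from h import *
for n in("top","side"):
    c=snap(n); save(c,n+"0.png",s=1.5); print(n,c["fx"],c["cx"],c["cy"],c["k1"],np.round(c["cam_to_world"],3).tolist())
print(manip.get_ee_rot(),manip.get_position(),manip.get_time())
print(np.round(manip.camera("wrist")["mount"],3).tolist())
E
```

```text
top 383.323800450617 252.68919058532654 195.06426051698293 -0.0789149174240036 [[0.001, -0.995, 0.101, 0.347], [-1.0, 0.0, 0.01, -0.031], [-0.01, -0.101, -0.995, 1.22], [0.0, 0.0, 0.0, 1.0]]
side 368.45009008070866 255.6887490570575 188.03457527189667 -0.030156966940329547 [[-0.843, -0.394, 0.368, 0.079], [-0.539, 0.626, -0.564, 0.587], [-0.008, -0.674, -0.739, 0.871], [0.0, 0.0, 0.0, 1.0]]
[ 2.08267999  0.27467627 -2.08306219] [ 0.16106809 -0.60339774  0.25260749] 0.1
[[-0.001, -0.283, 0.959, -0.12], [1.0, -0.001, 0.001, 0.0], [0.0, 0.959, 0.283, -0.073], [0.0, 0.0, 0.0, 1.0]]
```

View pics/top0.png

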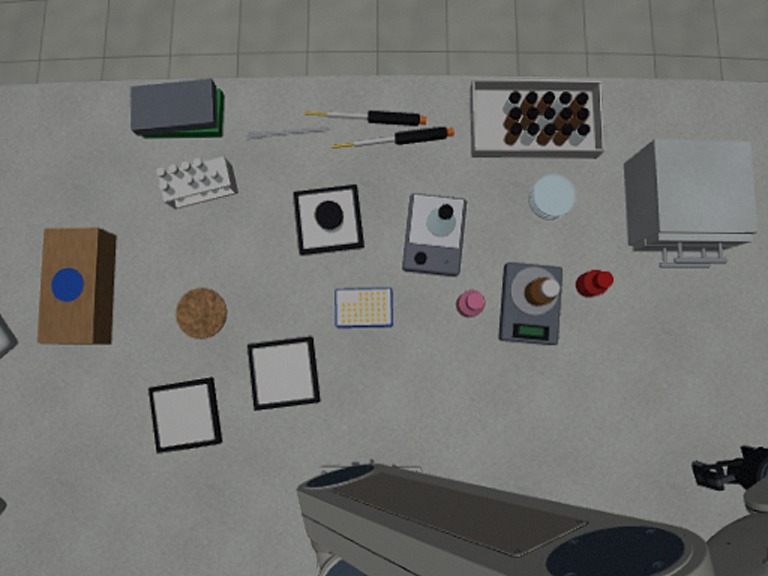

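View pics/side0.png

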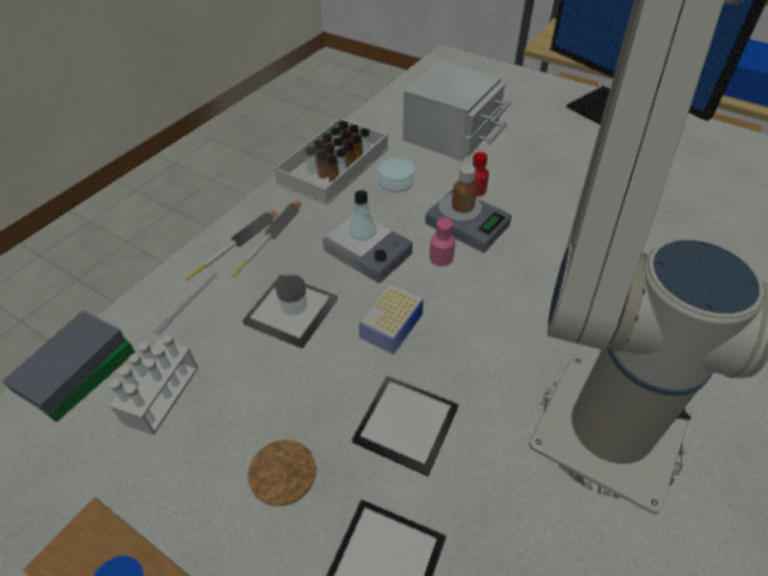

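The jar stands on the panel at (330,218) in the enlarged top picture. There are two empty panels, at (284,372) and (185,414). Image right is -y, so the jar's panel is the robot's rightmost. There are three bottle shapes: amber on the balance at (542,290), pink at (471,302) and red at (594,282). The amber one is meant. I'll confirm this in one crop and measure.

```bash
cat > m.py <<'E'
from h import *
def comps(mask,amin,amax=1e9):
    cs,_=cv2.findContours(mask.astype(np.uint8)*255,cv2.RETR_EXTERNAL,cv2.CHAIN_APPROX_NONE)
    return [k for k in cs if amin<cv2.contourArea(k)<amax]
if __name__=="__main__":
    c=snap("top"); save(c,"crop1.png",(90,110,420,300),2.35)
    hsv=cv2.cvtColor(c["image"],cv2.COLOR_RGB2HSV).astype(int); H,S,V=hsv[...,0],hsv[...,1],hsv[...,2]
    im=c["image"]
    for (u,v) in [(220,135),(205,130),(280,140),(296,140),(297,160),(345,185),(365,192),(350,203),(340,170),(134,210)]: print((u,v),im[v,u],end=" ")
    print()
    for nm,m,z in(("white",(V>195)&(S<25),.03),("dark",(V<50),.05),("cork",(S>70)&(H>5)&(H<20)&(V>60),.008)):
        for k in comps(m,60):
            (u,v),(w,h),a=cv2.minAreaRect(k); p=pt(c,u,v,z); q=pt(c,u+1,v,z); mm=np.linalg.norm(q-p)*1000
            print(nm,(round(u,1),round(v,1)),"size mm",round(w*mm),round(h*mm),round(a),p.round(3))
E
python3 m.py
```

```text
(220, 135) [17 16 18] (205, 130) [167 167 165] (280, 140) [159 159 163] (296, 140) [19 20 18] (297, 160) [155 156 160] (345, 185) [116 118 121] (365, 192) [152 151 151] (350, 203) [115 116 121] (340, 170) [134 135 131] (134, 210) [105  80  55] 
dark (409.5, 367.0) size mm 99 281 90 [-0.054 -0.491  0.05 ]
dark (226.0, 317.0) size mm 24 137 73 [0.099 0.061 0.05 ]
dark (486.0, 312.0) size mm 92 164 90 [ 0.105 -0.736  0.05 ]
dark (122.9, 276.4) size mm 139 137 82 [0.217 0.377 0.05 ]
dark (188.6, 248.5) size mm 135 135 83 [0.303 0.176 0.05 ]
dark (353.5, 220.8) size mm 73 28 5 [ 0.387 -0.327  0.05 ]
dark (69.1, 190.7) size mm 38 247 3 [0.481 0.559 0.05 ]
dark (218.5, 146.1) size mm 132 134 83 [0.62  0.088 0.05 ]
dark (280.3, 90.1) size mm 25 109 83 [ 0.801 -0.106  0.05 ]
dark (262.1, 78.5) size mm 109 25 4 [ 0.84  -0.048  0.05 ]
dark (376.9, 86.1) size mm 71 125 47 [ 0.817 -0.416  0.05 ]
dark (352.6, 78.0) size mm 74 132 68 [ 0.843 -0.338  0.05 ]
dark (124.7, 84.3) size mm 111 209 58 [0.826 0.394 0.05 ]
cork (134.0, 208.5) size mm 108 104 90 [0.428 0.362 0.008]
cork (360.2, 194.1) size mm 56 41 65 [ 0.474 -0.361  0.008]
cork (45.0, 190.0) size mm 128 270 3 [0.488 0.663 0.008]
```

View pics/crop1.png

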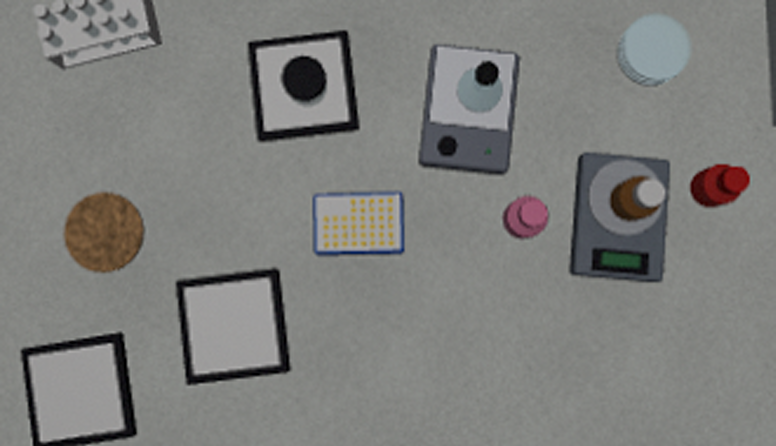

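The crop confirms two things. The jar's panel at crop (303,86) is the rightmost of the three; the others are at (232,327) and (78,390). The amber bottle at (632,198) stands on the balance, with pink at (527,217) and red at (719,185) beside it as decoys. Next I'll take targeted measurements.

```bash
cat > m2.py <<'E'
from m import *
c=snap("top"); s=snap("side")
def roi(c,x0,y0,x1,y1):
    m=np.zeros(c["image"].shape[:2],bool); m[y0:y1,x0:x1]=1; return m
def go(nm,c,m,z,hull=True):
    k=max(comps(m,20),key=cv2.contourArea); k=cv2.convexHull(k)
    P=np.array([pt(c,*q[0],z)[:2] for q in k]).astype(np.float32)*1000
    (x,y),(w,h),a=cv2.minAreaRect(P); (ex,ey),r=cv2.minEnclosingCircle(P)
    print(nm,"rect",round(x,1),round(y,1),"size",round(w,1),round(h,1),"ang",round(a,1),"| circ",round(ex,1),round(ey,1),"d",round(2*r,1))
def V(c):return c["image"].max(2).astype(int)
def S(c):
    return c["image"].max(2).astype(int)-c["image"].min(2)
v=V(c)
go("panel",c,roi(c,190,118,248,175)&(v>142),.018)
go("stirrer",c,roi(c,262,122,318,166)&(v>142),.046)
go("pan",c,roi(c,336,174,376,214)&(v>135),.046)
go("mat",c,roi(c,110,185,155,230)&(S(c)>25),.008)
go("lid",c,roi(c,207,130,232,158)&(v<60),.078)
go("stopper",c,roi(c,288,132,306,148)&(v<70),.151)
go("cap",c,roi(c,355,180,376,204)&(v>162)&(S(c)<25),.150)
go("dishes",c,roi(c,350,112,390,148)&(S(c)>20),.045)
go("rack",c,roi(c,100,100,160,140)&(v>150),.1)
v=V(s)
go("side lid",s,roi(s,180,180,210,202)&(v<90),.078)
go("side stop",s,roi(s,230,124,252,138)&(v<70),.151)
go("side cap",s,roi(s,300,106,320,122)&(v>140)&(S(s)<30),.150)
E
python3 m2.py
```

```text
panel rect 629.5 92.6 size 112.6 113.5 ang 6.6 | circ 629.3 92.3 d 153.6
stirrer rect 617.6 -136.3 size 102.1 102.4 ang 83.4 | circ 618.6 -137.1 d 140.4
pan rect 479.4 -372.1 size 31.6 31.1 ang 90.0 | circ 478.4 -371.5 d 34.3
mat rect 428.7 362.9 size 106.9 106.1 ang 46.1 | circ 428.4 363.6 d 108.7
lid rect 623.8 84.2 size 57.2 51.8 ang 26.8 | circ 623.6 83.6 d 58.3
stopper rect 612.4 -144.3 size 25.7 26.4 ang 89.3 | circ 611.8 -144.2 d 28.9Traceback (most recent call last):
  File "m2.py", line 20, in <module>
    go("cap",c,roi(c,355,180,376,204)&(v>162)&(S(c)<25),.150)
    ~~^^^^^^^^^^^^^^^^^^^^^^^^^^^^^^^^^^^^^^^^^^^^^^^^^^^^^^^
  File "m2.py", line 6, in go
    k=max(comps(m,20),key=cv2.contourArea); k=cv2.convexHull(k)
ValueError: max() iterable argument is empty
```

```bash
python3 - <<'E'
s=open('m2.py').read()
s=s.replace('roi(c,336,174,376,214)&(v>135)','roi(c,337,177,373,213)&(v>105)').replace('&(v>162)&(S(c)<25),.150','&(v>140)&(S(c)<25),.150')
s=s.replace('v=V(c)\n','v=V(c)\nprint(v[194,334:378],S(c)[194,334:378],v[176:232,347],s["image"].max(2)[108:124,310],s["image"].max(2)[118,298:324])\n')
s=s.replace('max(comps(m,20)','max(comps(m,5)')
open('m2.py','w').write(s)
E
python3 m2.py
```

```text
[105  35  55  84  88  88  90 124 123 123 122 121 123 124 118  89  40  46
  45  58  76  76  76  77  73  65  66  81 135 156 154 154 152 152 151 152
 152 156 127  78  88 131 135 131] [ 1  6  9 12 12 12  5  6  5  5  6  3  4  5  4  4 32 30 26 37 55 50 52 53
 48 15  1  0  1  1  1  3  1  1  1  2  1  3  3  9  2  4  3  4] [ 82  88  87  87 104 127 126 124 122 120 124 122 120 121 121 120 121 124
 124 122 121 125 119 122 122 123 122 121 122 123 110  86  81  86  86  87
  85  86  88  68  24  59  81  80  79  79  55  24  15  58  77  56 104 129
 131 132] [130 130 137 140 139 141 139 125 104  99  97  97  98  88  74  73] [129 128 130 129 131 129 127 121 100  97  99 100  97  95  93  91  86  85
 102 117 121 117 114 114 106 104]
panel rect 629.6 92.6 size 112.4 113.5 ang 6.6 | circ 629.3 92.3 d 153.6
stirrer rect 617.5 -136.4 size 102.4 102.5 ang 83.5 | circ 618.6 -137.1 d 140.4
pan rect 471.8 -339.3 size 96.7 96.5 ang 88.7 | circ 471.9 -339.5 d 100.9
mat rect 428.7 362.9 size 106.8 106.3 ang 45.5 | circ 428.2 363.5 d 108.8
lid rect 623.8 84.2 size 57.2 51.8 ang 26.8 | circ 623.6 83.6 d 58.3
stopper rect 612.4 -144.3 size 25.7 26.4 ang 89.3 | circ 611.8 -144.2 d 28.9
cap rect 467.7 -341.9 size 28.8 28.4 ang 90.0 | circ 466.8 -341.6 d 31.0Traceback (most recent call last):
  File "m2.py", line 22, in <module>
    go("dishes",c,roi(c,350,112,390,148)&(S(c)>20),.045)
    ~~^^^^^^^^^^^^^^^^^^^^^^^^^^^^^^^^^^^^^^^^^^^^^^^^^^
  File "m2.py", line 6, in go
    k=max(comps(m,5),key=cv2.contourArea); k=cv2.convexHull(k)
ValueError: max() iterable argument is empty
```

```bash
cat >> h.py <<'E'
def ori(t):
    y=np.array([np.cos(t),np.sin(t),0]); x=np.array([0,0,-1.]); return R.from_matrix(np.c_[x,y,np.cross(x,y)]).as_rotvec()
def yaw0():
    y=R.from_rotvec(manip.get_ee_rot()).as_matrix()[:,1]; return np.arctan2(y[1],y[0])-manip.get_joint_positions()[0]
E
python3 - <<'E'
from h import *
y0=yaw0(); print("rel yaw",y0)
t=y0+np.arctan2(.084,.624)
print(manip.solve_ik([.624,.084,.30],ori(t)))
t0=manip.get_time()
manip.move_to([.624,.084,.30],ori(t)); print(manip.get_time()-t0,manip.get_position(),manip.get_joint_positions())
c=snap("wrist"); save(c,"w1.png",s=1.5)
for P in([.624,.084,.078],[.6295,.0925,.018]): print(pix(c,P))
E
```

```text
rel yaw 0.019017984803679777
[ 1.14909817e-01  3.82779497e-01  1.57733606e+00 -4.44089210e-16
  1.18147710e+00 -3.79191453e-02]
2.9167 [0.62406133 0.08315622 0.29993422] [ 1.13647702e-01  3.82819722e-01  1.57743259e+00 -1.96739501e-04
  1.18147047e+00 -3.78743263e-02]
(np.float64(256.1628250707578), np.float64(163.62724308951476))
(np.float64(261.6566017013372), np.float64(147.8351506981698))
```

View pics/w1.png

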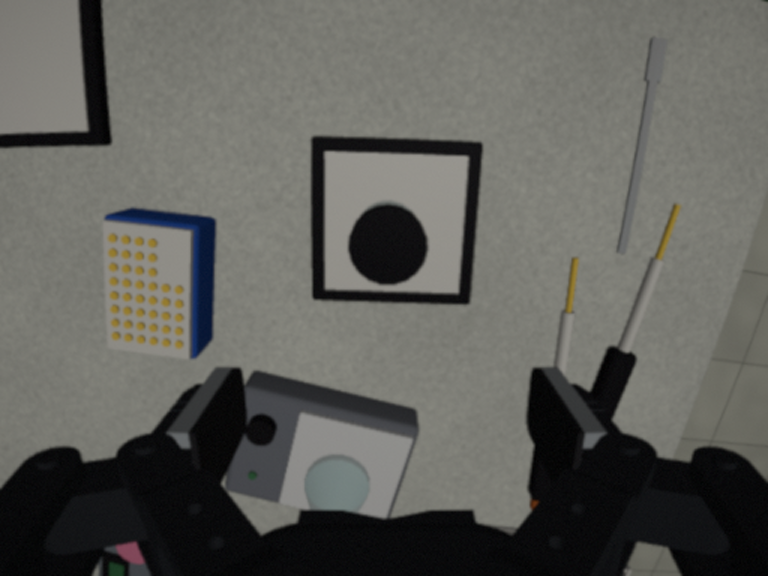

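The lid shows at (388,244), within 2.5 px of the prediction, and the panel agrees as well. I'll move the jar to the mat.

```bash
cat >> h.py <<'E'
REL=0.019
def yw(x,y): return ori(REL+np.arctan2(y,x))
def pick(x,y,z,up=.33,f=40):
    o=yw(x,y); manip.move_to([x,y,up],o); manip.servo_line([x,y,z+.03],rate=.2); manip.servo_line([x,y,z],rate=.08)
    manip.command_gripper(0.0,f); w=manip.get_width(); print("grip width",round(w,4),"F",np.round(manip.get_contact_force(),1))
    manip.servo_line([x,y,z+.02],rate=.06); manip.hold(.1); print("lifted F",np.round(manip.get_contact_force(),1),"w",round(manip.get_width(),4))
    manip.servo_line([x,y,up],rate=.2)
def place(x,y,z,up=.33,open_=.085):
    o=yw(x,y); manip.move_to([x,y,up],o); manip.servo_line([x,y,z+.03],rate=.2)
    manip.servo_line([x,y,z+.004],rate=.05); manip.hold(.2); f0=manip.get_contact_force()[2]
    d=.004
    while d>-.003:
        d-=.001; manip.servo_line([x,y,z+d],rate=.02); f=manip.get_contact_force()[2]
        if f-f0>2.5: break
    print("contact at d",round(d,4),"dF",round(f-f0,1),np.round(manip.get_position(),4))
    manip.command_gripper(open_); manip.hold(.3); manip.servo_line([x,y,up],rate=.2)
E
python3 - <<'E'
from h import *
pick(.6245,.084,.069,up=.27)
print(manip.get_time())
if manip.get_width()>.05:
    place(.429,.363,.059,up=.27)
    print(manip.get_time())
    c=snap("wrist"); save(c,"w2.png",s=1.2); c=snap("top"); save(c,"t2.png",(90,90,400,300),1.5)
E
```

```text
grip width 0.0567 F [1.  0.4 2.9]
lifted F [-0.1 -0.  -1.3] w 0.0565
7.1667
contact at d 0.0 dF 7.9 [0.4291 0.3631 0.0596]
13.2833
```

View pics/w2.png

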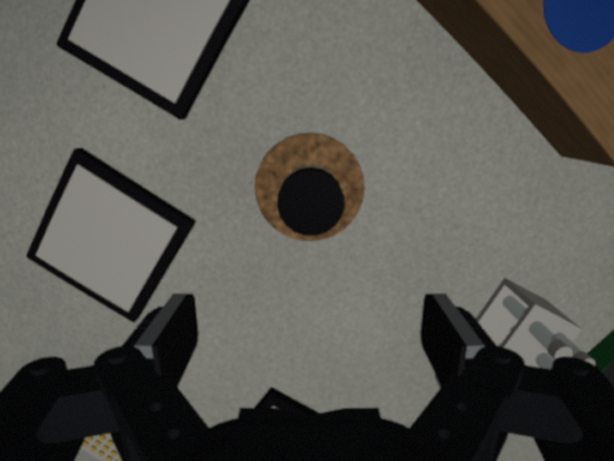

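The jar stands upright in the middle of the mat at (310,200). Next I'll hover over the empty panel and the flask and refine both with the wrist camera.

```bash
cat >> h.py <<'E'
def near(c,P,f,rad):
    """convex hull of component of mask f(V,S) nearest predicted point P -> centre on plane z"""
    im=c["image"].astype(int); V=im.max(2); S=V-im.min(2); m=f(V,S).astype(np.uint8)
    u,v=pix(c,P); k0=np.zeros_like(m); cv2.circle(k0,(int(u),int(v)),rad,1,-1); m&=k0
    cs,_=cv2.findContours(m,cv2.RETR_EXTERNAL,cv2.CHAIN_APPROX_NONE)
    k=cv2.convexHull(max(cs,key=cv2.contourArea)); Q=np.array([pt(c,*q[0],P[2])[:2] for q in k],np.float32)*1000
    (x,y),(w,h),_=cv2.minAreaRect(Q); (ex,ey),r=cv2.minEnclosingCircle(Q)
    print("near",np.round([u,v],0),"rect",np.round([x,y,w,h],1),"circ",np.round([ex,ey,2*r],1)); return x/1000,y/1000
E
python3 - <<'E'
from h import *
manip.move_to([.6295,.0925,.33],yw(.6295,.0925)); manip.hold(.2)
c=snap("wrist"); near(c,[.6295,.0925,.018],lambda V,S:(V>135)&(S<30),75); save(c,"w3p.png")
manip.move_to([.6125,-.144,.33],yw(.6125,-.144)); manip.hold(.2)
c=snap("wrist"); near(c,[.6125,-.144,.151],lambda V,S:V<70,40); near(c,[.618,-.1365,.046],lambda V,S:(V>138)&(S<30),75); save(c,"w3.png",s=1.2)
E
```

```text
near [257. 152.] rect [630.7  90.9 112.8 111.9] circ [631.2  91.4 156.5]
near [256. 176.] rect [ 614.6 -146.2   30.5   25.7] circ [ 613.2 -146.7   32.9]
near [259. 149.] rect [ 619.5 -137.8  100.7  101. ] circ [ 619.4 -137.6  140. ]
```

View pics/w3.png

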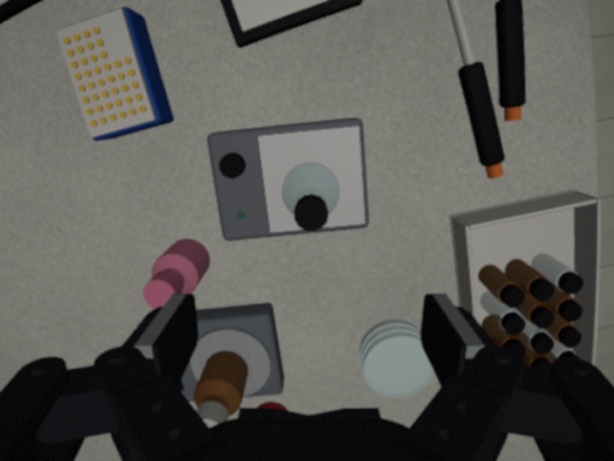

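The stopper at (311,212) and the plate agree with the top view to about 2 mm. Now the flask goes to the panel.

Run:
```python
from h import *
pick(.613,-.145,.134,up=.33)
if manip.get_width()>.02:
    place(.630,.092,.106,up=.33)
    print(manip.get_time())
    c=snap("wrist"); near(c,[.630,.092,.123],lambda V,S:V<70,30); near(c,[.630,.092,.018],lambda V,S:(V>135)&(S<30),75)
    save(c,"w4.png",s=1.2)
# bottle look
manip.move_to([.467,-.342,.33],yw(.467,-.342)); manip.hold(.2)
c=snap("wrist"); near(c,[.467,-.342,.150],lambda V,S:(V>140)&(S<25),35); near(c,[.472,-.339,.046],lambda V,S:(V>103),50); save(c,"w5.png",s=1.2)
c=snap("side"); save(c,"s5.png",s=1.2)
```

```text
grip width 0.027 F [ 0.6 -0.5  1.9]
lifted F [-0.7  0.5 -1.2] w 0.0274
contact at d 0.0 dF 2.5 [0.6302 0.092  0.1063]
26.1417
near [257. 168.] rect [632.1  91.3  27.3  27.4] circ [632.1  91.3  28.7]
near [257. 151.] rect [630.9  90.9 112.8 112.5] circ [631.3  91.  156.9]Traceback (most recent call last):
  File "<stdin>", line 10, in <module>
  File "h.py", line 49, in near
    k=cv2.convexHull(max(cs,key=cv2.contourArea)); Q=np.array([pt(c,*q[0],P[2])[:2] for q in k],np.float32)*1000
                     ~~~^^^^^^^^^^^^^^^^^^^^^^^^
ValueError: max() iterable argument is empty
```

View pics/w4.png

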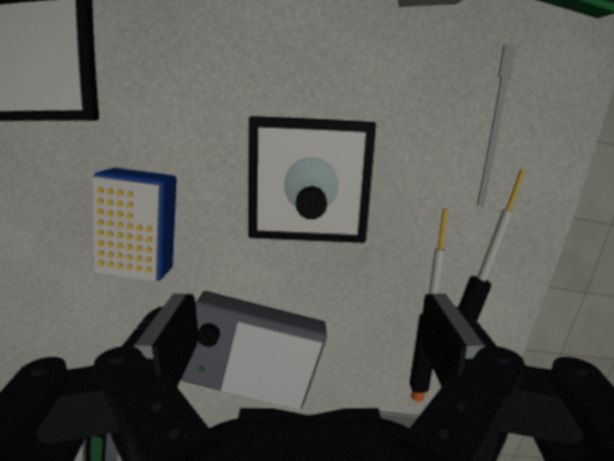

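The flask stands on the panel with its stopper at (311,202), within about 1 mm of the panel centre. Next I'll look at the bottle; its cap is dimmer in this view.

Run:
```python
from h import *
c=snap("wrist"); save(c,"w5.png",s=1.2); print(pix(c,[.467,-.342,.150]),manip.get_position())
near(c,[.467,-.342,.150],lambda V,S:(V>95)&(S<14),22); near(c,[.472,-.339,.046],lambda V,S:(V>103),50)
```

```text
(np.float64(256.0238947157212), np.float64(175.3623362325286)) [ 0.46737992 -0.34153506  0.32998626]
near [256. 175.] rect [ 467.9 -344.4   34.    35.4] circ [ 465.  -344.9   40.4]
near [258. 152.] rect [ 485.4 -326.9   61.    93.9] circ [ 473.4 -339.2   95.8]
```

View pics/w5.png

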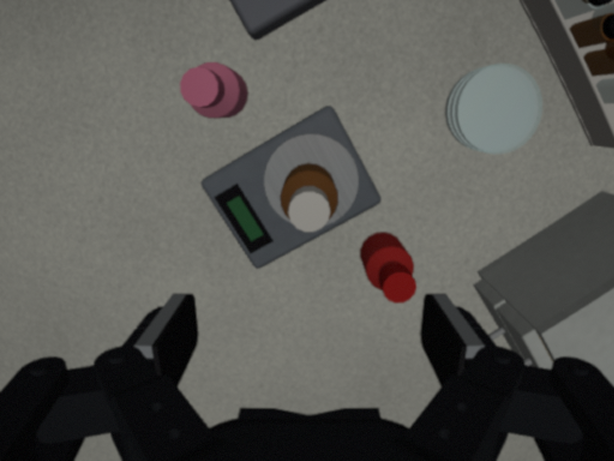

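The cap at (309,211) matches the prediction to 1.5 px. The red decoy at (390,265) stays clear of the fingers. I'll move the bottle to the stirrer, then the jar to the balance.

Run:
```python
from h import *
pick(.4675,-.3425,.140,up=.33)
if manip.get_width()>.025:
    place(.6185,-.137,.140,up=.33)
    print(manip.get_time())
    c=snap("wrist"); near(c,[.6185,-.137,.150],lambda V,S:(V>95)&(S<14),22); near(c,[.6185,-.137,.046],lambda V,S:(V>138)&(S<30),75)
    save(c,"w6.png",s=1.2)
    manip.move_to([.472,-.339,.33],yw(.472,-.339)); manip.hold(.2)
    c=snap("wrist"); near(c,[.472,-.339,.046],lambda V,S:(V>103)&(V<190),40); save(c,"w7.png")
    manip.move_to([.429,.363,.27],yw(.429,.363)); manip.hold(.2)
    c=snap("wrist"); near(c,[.429,.363,.068],lambda V,S:V<60,40)
    print(manip.get_time())
```

```text
grip width 0.0327 F [-1.   0.5  5. ]
lifted F [-0.1 -0.4 -2.2] w 0.0329
contact at d 0.0 dF 4.0 [ 0.6187 -0.137   0.1404]
37.7917
near [257. 174.] rect [ 618.1 -140.8   37.6   36.2] circ [ 617.5 -139.4   41.3]
near [257. 155.] rect [ 619.7 -138.1  100.1  100.8] circ [ 619.6 -137.8  139.7]
near [256. 156.] rect [ 479.1 -336.4   82.6   90.2] circ [ 473.5 -339.1   95.4]
near [256. 167.] rect [430.1 363.4  57.5  57.5] circ [429.9 363.8  59.9]
41.825
```

View pics/w6.png

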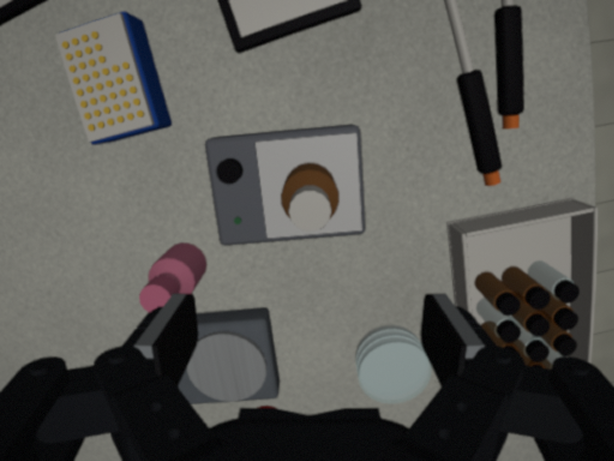

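The bottle stands centred on the stirrer with its cap at (310,208), and the balance pan is now empty. Last, the jar to the balance.

Run:
```python
from h import *
pick(.4295,.363,.059,up=.33)
if manip.get_width()>.05:
    place(.4725,-.3393,.097,up=.33,open_=.08)
    print(manip.get_time())
    c=snap("wrist"); near(c,[.4725,-.339,.106],lambda V,S:V<60,32); save(c,"w8.png",s=1.2)
    manip.move_to([.25,-.50,.33],yw(.25,-.5)); manip.hold(.3)
    c=snap("top"); save(c,"t8.png",s=1.5)
    near(c,[.4725,-.339,.106],lambda V,S:V<60,15); near(c,[.630,.092,.123],lambda V,S:V<70,10)
    near(c,[.6185,-.137,.150],lambda V,S:(V>120)&(S<14),7)
    c=snap("side"); save(c,"s8.png",s=1.5)
```

```text
grip width 0.0571 F [-0.6 -0.9  5. ]
lifted F [ 0.7 -1.  -1.6] w 0.0567
contact at d 0.0 dF 6.9 [ 0.4726 -0.3394  0.0976]
53.925
near [257. 165.] rect [ 474.7 -338.5   57.2   55.3] circ [ 474.7 -338.5   58.5]
near [362. 191.] rect [ 472.7 -335.5   56.8   53.2] circ [ 471.3 -335.8   60.1]
near [215. 137.] rect [629.4  90.5  27.7  25. ] circ [628.6  90.5  28.9]
near [294. 138.] rect [ 621.4 -136.    36.7   32.9] circ [ 621.1 -135.2   38.6]
```

View pics/t8.png

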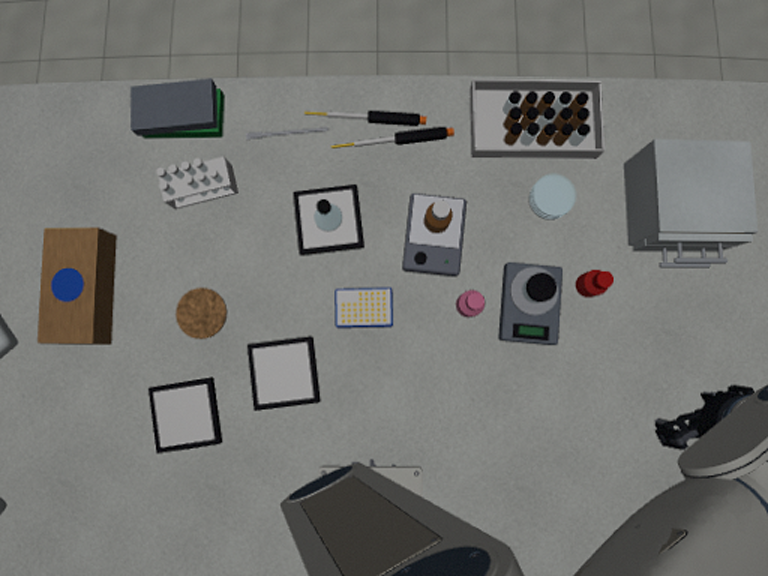

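View pics/s8.png

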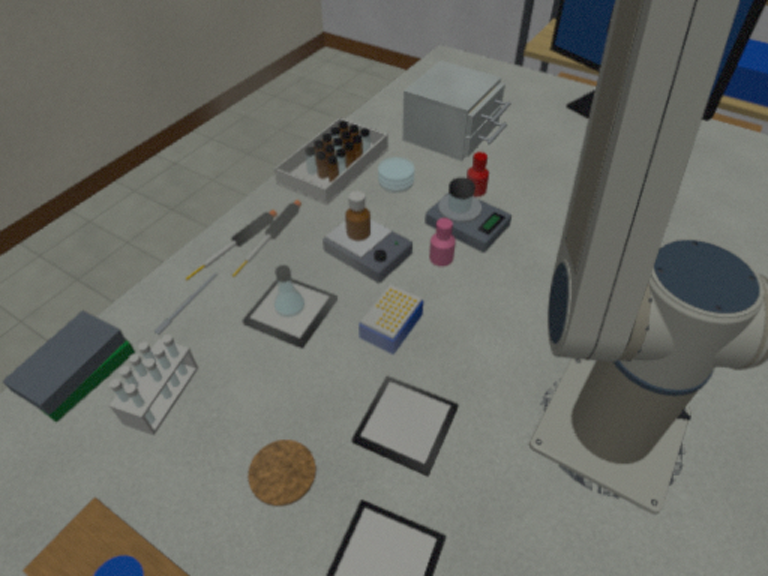

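All three vessels stand upright on their stations: the flask at (325,215), the bottle at (438,215) and the jar at (540,290) in the top view. The mat at (201,313) is empty, and the rack, tip box and dishes are where they were.

```bash
python3 -c "
from h import *
manip.sign_off(); print(manip.get_time())"
```

```text
the job is handed in; nothing more can be done
the job is handed in; nothing more can be done
```

The job is done and handed in; the arm was last read at 54 s, just before it drew back for the final pictures. I set the jar on the cork mat, moved the flask to the light panel and the bottle to the stirrer, then took the jar from the mat to the balance.

The last top and side pictures show all three vessels upright and let go, the mat empty, and the tube rack, tip box and dishes unmoved by eye.

| Vessel | Station | Measured offset from plate centre (limit 15 mm) |
|---|---|---|
| flask | light panel | about 2 mm |
| bottle | stirrer | about 1–3 mm |
| jar | balance | about 1–4 mm |

The top and wrist views differed by 1–5 mm. The bottle cap was hard to separate from the white plate, with a measured diameter up to 41 mm instead of 34 mm, so its offset is the least certain. One check stopped on a brightness threshold that missed the bottle cap. I corrected the threshold before reaching for the bottle.

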